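# Vent the orange finish-spray canister

## Robot

A 6-joint arm with a two-finger parallel gripper is mounted at the origin on the work surface. World frame = base frame: x ahead of the robot, y to its left, z up, the work surface at z = 0. Lengths are in m, angles in degrees, forces in N, time in s.
With the tool pointing down it reaches from about 0.4 to 0.825 m from the base axis. Payload 7 kg.
Tool frame: the origin (TCP) lies at the centre of the arm's flange, where the gripper is bolted on; the fingertips stand 178 mm ahead of it and the grasp point (between the pads) lies 159 mm ahead of it (tip_reach is the distance from the TCP to the fingertips, in m); z points along the fingers, y is the line along which they close (so a half turn about z gives the same grasp; the last joint's range is limited). The gripper opens to 88 mm and grips with 3 to 60 N. Pads are 19 mm wide; open, the fingers measure 130 mm over their backs; the gripper's body (78 mm by 193 mm) begins 47 mm behind the grasp point.
Start: joints at [87.095, 20.546, 0.682, 0, -70.136, -16.507], TCP at [0.224, 0.637, 0.405] pointing down, gripper open.
Joint ranges: [-176.03, 176.03], [-82.01, 121.73], [-58.28, 71.71], [-173.87, 95.51], [-174.79, -0.11], [-173.66, 173.66]. Speed limits (degrees/s): [136.94, 136.94, 172.46, 180, 180, 180].

## Interface

Orientations are given as [roll, pitch, yaw] about the fixed x, y, z axes, in that order (R = Rz(yaw) Ry(pitch) Rx(roll)).
In Python, from plant import * gives the robot as it stands.
- The arm moves only by the shell command python3 -m handwheel 'ROWS'. ROWS is JSON, a list of rows, each a list of 7 numbers: the opening, from -1 (shut) to 1 (fully open), then the shift along the tool's x, y, z as a fraction of full scale, then the turn, a rotation vector about the tool's x, y, z as a fraction of full scale. A call has 1 to 5 rows; each row shifts and turns the commanded pose from where the row before left it, along the tool's axes as they then stand; what a row does not reach is not made up. Full scale, the value 1, is 0.025 m for a shift and 6 degrees for a turn. A row lasts 1/8 s, in which the tool goes at most 62.5 mm and 10.7 degrees, less where a joint would pass 70% of its speed; a pose out of reach is approached as far as the arm can. A call with a number of a shift or a turn outside -1 to 1 is refused whole. A call with a gripper value outside its range is refused whole. The fingers move at their own pace and stop on an object; the grip force is fixed at half the most. Time passes only in rows, so rows that do not move let the fingers close. It gives the time, the measured TCP pose, the force, the opening and the grip force at its end, in the units of the state.
- get_obs(): the state, without advancing time (a new reading comes with each control period).
- snapshot(name): name is "scene" or "top"; returns a dict with "color" (400x640x3 uint8, red, green, blue), "fx", "fy", "cx", "cy" (pixels), "R" (3x3) and "t" (3): a world point X has camera coordinates R X + t. Camera axes: x right, y down, z forward; pixel columns grow to the right and rows downward; lengths in m; the calibration is good to about 2 mm. A picture is of the moment at which its call begins. There is no depth.
- close_job(): hands the job in; it is judged then, once.
The state is a dict: "clock": time; "joint_pos": joint angles; "qvel": joint speeds; "tau": joint torques, N m; "tool_pos": TCP position; "orientation": TCP orientation; "force": force on the tool from outside, world axes, zero at the start; "moment": the same for the moment, N m; "opening": finger opening in m; "gripper_force": force on a finger pad.
Only numpy, scipy, OpenCV 4.12 (cv2) and the standard library are available. Lean on these libraries where they do the work, as an engineer would, in place of code of your own. Each camera call takes 0.05 s, during which the arm holds its last target. There are 200 camera calls.

## Task

On the bench stand two refillable air canisters for spraying leather finish. Before the orange one can be refilled it has to be vented: unscrew the small knurled brass lock nut on its valve, anticlockwise seen from above, until it comes to its stop (not quite a quarter turn), then press the freed steel valve tip on top of it all the way down, hold it down for about a second, and let it spring back up. Leave the nut unscrewed, and leave the blue canister's nut tight.

Things in the scene. Friction and masses are not known exactly. Their poses are not given: they have to be found in the camera images.
- orange_valve (a point): Fixed point on the valve axis (z up), mid-height of the tight nut, 161 mm above the table. Canister to vent: upright fixed aluminium cylinder 56 mm wide, orange band and shoulder (top 122 mm above the table), in a round black holder; left or right of the blue one. Above it a steel collar 26 mm wide (to 131 mm), then a dark threaded stem 10 mm wide. Clear for 25 mm round the nut.
- orange_nut (a joint): Turn (rad) of its knurled brass lock nut, 18 mm wide, 12 mm tall, centred on orange_valve when tight. 0 to 0.15 tight (start), grows anticlockwise from above to the stop at 1.4. Grip its sides from above; light to turn (0.03 N m), stays where left, rises 2 mm in all. Blocks the tip until about 0.85.
- orange_tip (a joint): Press (m) of the valve tip, a steel pin through the nut with a flat round head 12 mm wide, 5 mm tall, its top 20 mm above orange_valve. 0 up (sprung), 0.006 fully down: 2 N to start, 5.4 N at the bottom. Cannot be pressed while the nut is tight. Fully down, the head's top is 6 mm above the unscrewed nut.
- blue_nut (a joint): Turn (rad) of the lock nut on the other canister, the same but with a blue band and shoulder: 0 to 0.15 tight. To be left tight.
Not all that is in view belongs to the job. What is shaped like the part that bears orange_valve but purple is not meant. Leave any purple look-alike of the part that bears blue_nut alone.

How it is judged (in metres and radians):
On the way, in this order (a step that is already met when the one before it is completed fails the run):
1. the orange canister's nut is unscrewed, with the tip still up (value of joint orange_nut above 1 rad and value of joint orange_tip below 0.002 m), for 0.2 s.
2. the freed tip is pressed down and held (value of joint orange_tip above 0.004 m and value of joint orange_nut above 1 rad), for 0.5 s.
At the end, for the whole second after the job is handed in: The orange canister's lock nut is left unscrewed (turned beyond 1.0 rad), its valve tip, after having been pressed at least 4 mm down for half a second, is up again (within 1.5 mm), and the blue canister's nut is still tight (below 0.3 rad) (value of joint orange_nut above 1 rad and value of joint orange_tip below 0.0015 m and value of joint blue_nut below 0.3 rad); the robot touches nothing.
It fails at once if the blue canister's nut is unscrewed (value of joint blue_nut above 0.3 rad).
It also fails if it takes over 38 s, if anything falls off the work surface, if the arm or the gripper's body presses on something with over 40 N, if the wrist force passes 120 N, or if a joint passes its speed limit or range.

## Working session

There is one attempt and no reset: what is moved stays moved. The work goes in short steps, Python scripts to look and compute and a shell command to move; the robot and the scene stay as the last step left them, time stands still between calls to the robot, and variables do not carry over. Pictures are saved under pics/ and viewed, at most 10 in all, crops included, and the job is handed in when it is done.

```bash
mkdir -p pics
cat > h.py <<'E'
from plant import *
import numpy as np, cv2
def snap(n,f):
    s=snapshot(n); cv2.imwrite(f,cv2.cvtColor(np.asarray(s["color"]),cv2.COLOR_RGB2BGR)); return s
def ray(s,u,v,z):
    R=np.array(s["R"]);t=np.array(s["t"]);c=-R.T@t
    d=R.T@np.array([(u-s["cx"])/s["fx"],(v-s["cy"])/s["fy"],1]); return c+d*(z-c[2])/d[2]
def proj(s,X):
    p=np.array(s["R"])@np.array(X)+np.array(s["t"]); return s["fx"]*p[0]/p[2]+s["cx"],s["fy"]*p[1]/p[2]+s["cy"]
E
python3 - <<'E'
from h import *
for n in("scene","top"):
    s=snap(n,f"pics/{n}0.png"); print(n,s["fx"],-np.array(s["R"]).T@s["t"],np.round(s["R"],3).tolist())
print(get_obs())
E
```

```text
scene 434.5640759213469 [ 1.06080259 -0.01370688  1.00619808] [[0.046, 0.999, 0.008], [0.834, -0.034, -0.551], [-0.55, 0.032, -0.835]]
top 371.7915460086554 [0.39257597 0.03636595 0.91846577] [[0.004, -1.0, 0.004], [-0.995, -0.005, -0.104], [0.104, -0.004, -0.995]]
{'clock': 0.1, 'joint_pos': array([ 8.70955054e+01,  2.05887890e+01,  6.39262963e-01, -1.85958378e-02,
       -7.01361673e+01, -1.65073230e+01]), 'qvel': array([ 0.14042762, -0.08474203,  0.12629367,  0.08754535, -0.01650971,
        0.00714076]), 'tau': array([-3.12265642e-03, -5.84164524e+01,  2.93751258e+01,  7.01561540e+00,
        1.01172575e-02, -5.90204877e-05]), 'tool_pos': array([0.22427791, 0.63647165, 0.40379884]), 'orientation': array([ 1.79912871e+02, -7.58948725e-03, -1.94181435e+01]), 'force': array([-0.25463622, -0.49496585,  0.20904366]), 'moment': array([-0.01163778, -0.03270636, -0.07644604]), 'gripper_force': 0.0, 'opening': 0.08743755333362783}
```

View pics/scene0.png

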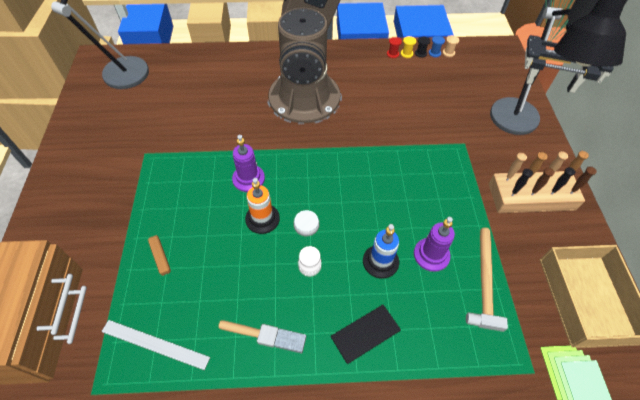

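View pics/top0.png

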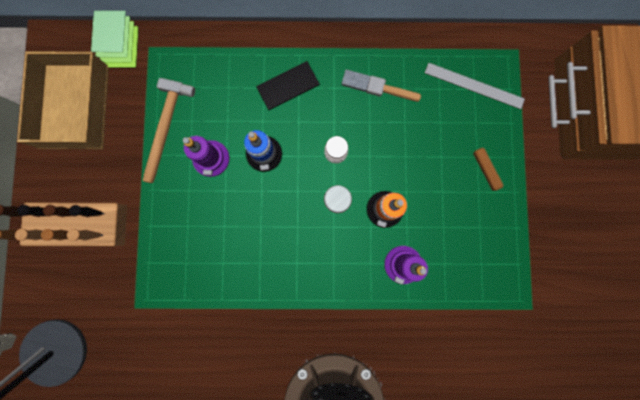

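The scene view shows orange at (258,205), blue at (384,250), and purple ones at (245,165) and (437,245). In the top view orange is at (390,207), blue at (260,148), and purple at (207,152) and (408,266). Only the orange-banded canister in the black holder fits the description, so I'll confirm it in an enlarged crop.

Run:
```python
import cv2,numpy as np
a=cv2.imread("pics/scene0.png")[165:240,220:300];b=cv2.imread("pics/top0.png")[170:245,350:430]
cv2.imwrite("pics/c1.png",np.hstack([cv2.resize(x,(400,375),interpolation=cv2.INTER_CUBIC) for x in(a,b)]))
```

```text
(no output)
```

View pics/c1.png

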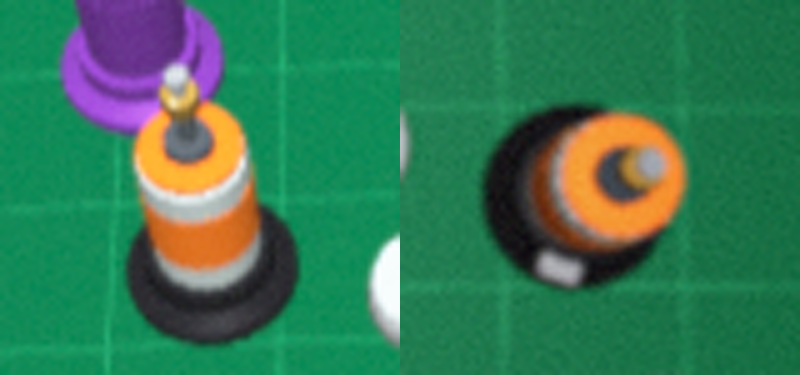

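The crop confirms the orange band and shoulder, black holder, brass nut and steel tip. The tip is at scene (255.2,180.4) and top (400,202.6), the nut at scene (256,184.4), and the shoulder centre at scene (258,194) and top (394,205.6).

Run:
```python
from h import *
from scipy.optimize import least_squares
a=snapshot("scene");b=snapshot("top")
for n,s,u,v,z in [("tip",a,255.2,180.4,.179),("nut",a,256,184.4,.161),("tip",b,400,202.6,.181),("sh",a,258,194,.122),("sh",b,394,205.6,.122),("purp",b,421,271,.181),("purp",a,240,139.5,.181)]: print(n,ray(s,u,v,z).round(4))
r=least_squares(lambda X:np.r_[np.subtract(proj(a,X),(255.2,180.4)),np.subtract(proj(b,X),(400,202.6))],[.4,-.1,.18]);print(r.x,r.fun)
```

```text
tip [ 0.4635 -0.1254  0.179 ]
nut [ 0.4623 -0.1256  0.161 ]
tip [ 0.4615 -0.1243  0.181 ]
sh [ 0.4636 -0.125   0.122 ]
sh [ 0.4604 -0.1241  0.122 ]
purp [ 0.3272 -0.163   0.181 ]
purp [ 0.3381 -0.167   0.181 ]
[ 0.46185187 -0.12547023  0.17658296] [0.12736292 0.02109013 0.10883873 0.00922022]
```

Both views agree on the valve at about (0.462, -0.125), and the height and reach are consistent. I'll travel there at the current height, keeping the path outside the 0.4 m minimum radius.

```bash
python3 -m handwheel '[[1,1,1,0,0,0,0],[1,1,1,0,0,0,0],[1,1,1,0,0,0,0],[1,1,1,0,0,0,0],[1,1,1,0,0,0,0]]'
python3 -m handwheel '[[1,1,1,0,0,0,0],[1,1,1,0,0,0,0],[1,1,1,0,0,0,0],[1,1,1,0,0,0,0],[1,1,1,0,0,0,0]]'
python3 -m handwheel '[[1,1,1,0,0,0,0],[1,1,1,0,0,0,0],[1,1,1,0,0,0,0],[1,1,1,0,0,0,0],[1,1,1,0,0,0,0]]'
python3 -m handwheel '[[1,1,1,0,0,0,0],[1,1,1,0,0,0,0],[1,1,1,0,0,0,0],[1,1,1,0,0,0,0],[1,0,1,0,0,0,0]]'
python3 -m handwheel '[[1,0,1,0,0,0,0],[1,0,1,0,0,0,0],[1,0,1,0,0,0,0],[1,0,0,0,0,0,0],[1,0,0,0,0,0,0]]'
```

```text
clock: 0.82
tool_pos: [0.301, 0.476, 0.4046]
orientation: [180.0, 0.0, -19.4]
force: [0.6, 0.5, 0.4]
opening: 0.0874
gripper_force: 0.0
clock: 1.45
tool_pos: [0.3773, 0.3166, 0.4047]
orientation: [-180.0, 0.0, -19.4]
force: [1.0, 0.2, -0.3]
opening: 0.0877
gripper_force: 0.0
clock: 2.08
tool_pos: [0.4537, 0.1571, 0.4047]
orientation: [-180.0, -0.0, -19.4]
force: [0.1, -0.3, -0.1]
opening: 0.0874
gripper_force: 0.0
clock: 2.7
tool_pos: [0.507, 0.0059, 0.4041]
orientation: [180.0, 0.0, -19.5]
force: [-0.1, -1.0, -1.1]
opening: 0.0878
gripper_force: 0.0
clock: 3.32
tool_pos: [0.4813, -0.0634, 0.4047]
orientation: [-180.0, -0.0, -19.4]
force: [0.0, -0.0, -0.1]
opening: 0.0875
gripper_force: 0.0
```

```bash
python3 -m handwheel '[[1,0,0,0,0,0,1],[1,0,0,0,0,0,1],[1,0,0,0,0,0,1],[1,0,0,0,0,0,1],[1,0,0,0,0,0,1]]'
python3 -m handwheel '[[1,0,0,0,0,0,1],[1,0,0,0,0,0,1],[1,0,0,0,0,0,1],[1,0,0,0,0,0,1],[1,0,0,0,0,0,1]]'
python3 -m handwheel '[[1,0,0,0,0,0,1],[1,0,0,0,0,0,1],[1,0,0,0,0,0,0],[1,0,0,0,0,0,0]]'
cat >> h.py <<'E'
from scipy.spatial.transform import Rotation
def units(X):
    o=get_obs();R=Rotation.from_euler("xyz",o["orientation"],degrees=True).as_matrix()
    print(o["clock"],o["tool_pos"].round(4),o["orientation"].round(1),o["joint_pos"].round(1),"units",(R.T@(np.array(X)-o["tool_pos"])/.025).round(3))
E
python3 -c "
from h import *
units([.4622,-.125,.405])"
```

```text
clock: 3.95
tool_pos: [0.4816, -0.0628, 0.4046]
orientation: [180.0, 0.0, -49.6]
force: [-0.2, -0.2, -0.2]
opening: 0.0877
gripper_force: 0.0
clock: 4.58
tool_pos: [0.4816, -0.0627, 0.4046]
orientation: [180.0, 0.0, -79.6]
force: [0.4, -0.0, -0.5]
opening: 0.0873
gripper_force: 0.0
clock: 5.08
tool_pos: [0.4814, -0.0632, 0.4046]
orientation: [180.0, -0.0, -91.2]
force: [-0.0, 0.3, 0.5]
opening: 0.0876
gripper_force: 0.0
5.075 [ 0.4814 -0.0632  0.4046] [180.   -0.  -91.2] [ 15.8   2.4 -22.5  -0.  -65.1 -17. ] units [ 2.49   0.715 -0.015]
```

```bash
python3 -m handwheel '[[1,0.83,0.24,0,0,0,0],[1,0.83,0.24,0,0,0,0],[1,0.83,0.235,0,0,0,0],[1,0,0,0,0,0,0],[1,0,0,0,0,0,0]]'
python3 - <<'E'
from h import *
a=snap("scene","pics/s1.png");b=snap("top","pics/t1.png")
units([.4622,-.125,.322])
x=a["color"][90:240,180:340];y=b["color"][130:280,320:480]
cv2.imwrite("pics/c2.png",cv2.cvtColor(np.hstack([cv2.resize(np.ascontiguousarray(i),(400,375),interpolation=cv2.INTER_CUBIC) for i in (x,y)]),cv2.COLOR_RGB2BGR))
E
```

```text
clock: 5.7
tool_pos: [0.462, -0.1251, 0.4047]
orientation: [-180.0, 0.0, -91.4]
force: [0.1, 0.0, 0.7]
opening: 0.0875
gripper_force: 0.0
5.8 [ 0.4621 -0.1249  0.4047] [-180.     0.   -91.4] [  8.5   1.7 -23.2  -0.  -65.1  -9.9] units [ 0.005 -0.004  3.307]
```

View pics/c2.png

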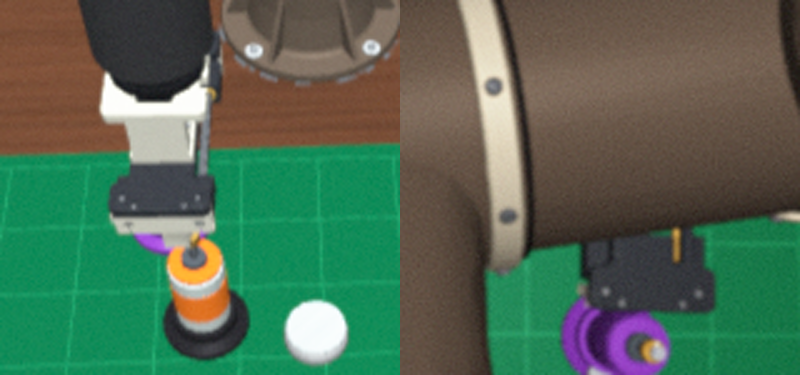

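Run:
```python
from h import *
a=snapshot("scene")
for X in [(.462,-.125,.227),(.527,-.125,.227),(.507,-.125,.227),(.558,-.125,.293),(.558,-.125,.40),(.558,-.086,.293)]:
    u,v=proj(a,X);print(X,round((u-180)*2.5),round((v-90)*2.5))
i=cv2.cvtColor(np.ascontiguousarray(a["color"][150:200,220:290]),cv2.COLOR_RGB2BGR);cv2.imwrite("pics/c3.png",cv2.resize(i,None,fx=10,fy=10,interpolation=cv2.INTER_CUBIC))
```

```text
(0.462, -0.125, 0.227) 183 193
(0.527, -0.125, 0.227) 180 253
(0.507, -0.125, 0.227) 181 234
(0.558, -0.125, 0.293) 169 239
(0.558, -0.125, 0.4) 150 154
(0.558, -0.086, 0.293) 218 237
```

View pics/c3.png

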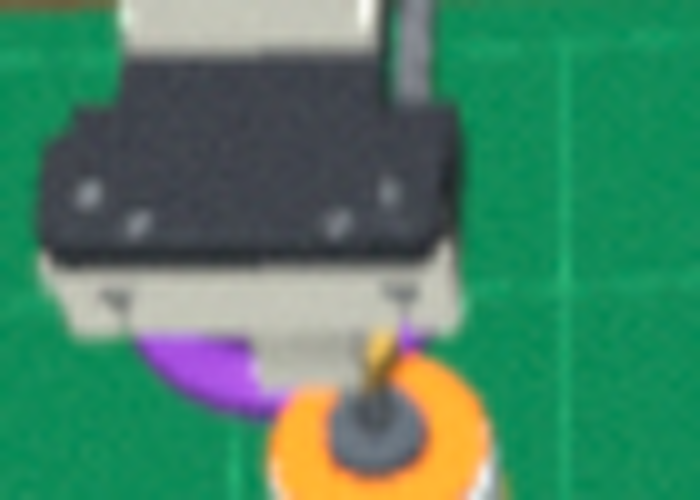

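The gripper lines up with the valve to within 2-3 mm. I'll lower the open fingers around the nut and check from there.

```bash
python3 -m handwheel '[[1,0,0,0.8,0,0,0],[1,0,0,0.8,0,0,0],[1,0,0,0.8,0,0,0],[1,0,0,0.8,0,0,0],[1,0,0,0.15,0,0,0]]'
python3 -m handwheel '[[0.2,0,0,0,0,0,0],[-0.2,0,0,0,0,0,0],[-0.4,0,0,0,0,0,0],[-0.4,0,0,0,0,0,0]]'
python3 - <<'E'
from h import *
a=snapshot("scene")
for X in [(.462,-.125,.181),(.462,-.125,.161),(.492,-.125,.143),(.482,-.125,.143)]:
    u,v=proj(a,X);print(X,round((u-220)*10),round((v-150)*10))
i=cv2.cvtColor(np.ascontiguousarray(a["color"][150:205,220:290]),cv2.COLOR_RGB2BGR);cv2.imwrite("pics/c4.png",cv2.resize(i,None,fx=10,fy=10,interpolation=cv2.INTER_CUBIC))
E
```

```text
clock: 6.48
tool_pos: [0.4616, -0.125, 0.3198]
orientation: [179.9, -0.0, -91.4]
force: [-0.0, 0.5, 0.2]
opening: 0.0878
gripper_force: 0.0
clock: 6.98
tool_pos: [0.4619, -0.1254, 0.3213]
orientation: [-180.0, 0.0, -91.4]
force: [0.0, -0.3, -0.0]
opening: 0.0532
gripper_force: 0.0
(0.462, -0.125, 0.181) 353 294
(0.462, -0.125, 0.161) 363 343
(0.492, -0.125, 0.143) 367 490
(0.482, -0.125, 0.143) 368 455
```

View pics/c4.png

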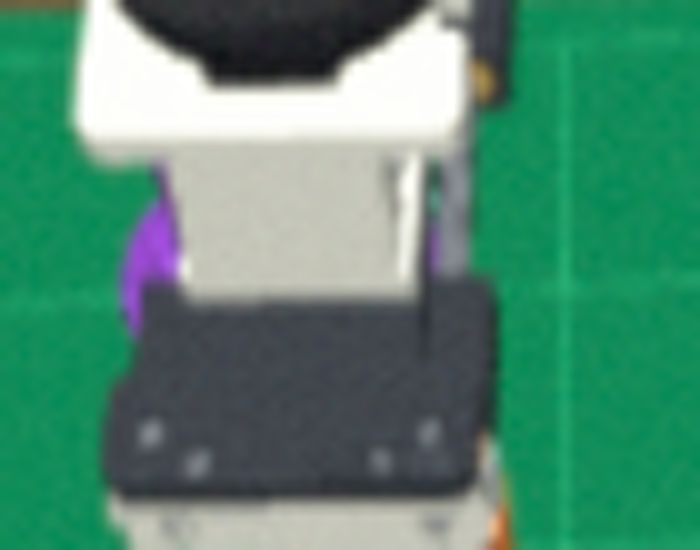

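The gripper body now hides the nut in this view. I'll close gently and go by opening and force.

```bash
python3 -m handwheel '[[-0.5,0,0,0,0,0,0],[-0.6,0,0,0,0,0,0],[-1,0,0,0,0,0,0],[-1,0,0,0,0,0,0],[-1,0,0,0,0,0,0]]'
python3 -c "
from h import *
o=get_obs();print(o)"
```

```text
clock: 7.65
tool_pos: [0.4617, -0.1254, 0.3208]
orientation: [180.0, -0.0, -91.4]
force: [-1.3, 0.4, 0.4]
opening: 0.0168
gripper_force: 30.0
{'clock': 7.65, 'joint_pos': array([ 8.44167318e+00,  6.28608489e+00, -3.02493364e+01, -4.76917007e-03,
       -5.34899718e+01, -9.85304467e+00]), 'qvel': array([ 0.05169784, -0.03011975,  0.06087213, -0.06312418, -0.00955171,
       -0.0688246 ]), 'tau': array([ 3.79723019e-02, -3.38310921e+01,  2.55556047e+01,  6.13324642e+00,
        4.36600959e-01,  9.87561398e-04]), 'tool_pos': array([ 0.46167677, -0.12536959,  0.32083894]), 'orientation': array([ 1.79974326e+02, -5.69868211e-04, -9.14142097e+01]), 'force': array([-1.34283625,  0.42142004,  0.40324297]), 'moment': array([ 0.22574756,  0.3813796 , -0.00586532]), 'gripper_force': 30.000075101852417, 'opening': 0.016836593198387352}
```

```bash
python3 -m handwheel '[[-1,0,0,-0.005,0,0,-0.5],[-1,0,0,-0.005,0,0,-0.7],[-1,0,0,-0.005,0,0,-0.8],[-1,0,0,-0.005,0,0,-1],[-1,0,0,-0.005,0,0,-1]]'
python3 -c "
from h import *
o=get_obs();print(o['moment'],o['force'])"
```

```text
clock: 8.28
tool_pos: [0.4616, -0.1254, 0.3214]
orientation: [180.0, 0.0, -67.2]
force: [-1.9, 0.1, 1.0]
opening: 0.0166
gripper_force: 30.0
[ 0.09741732  0.47333356 -0.03871579] [-1.90846368  0.14242881  1.04055738]
```

The forces are small and the moment matches the nut's drag, so the nut is turning. I'll continue to about 78°.

```bash
python3 -m handwheel '[[-1,0,0,-0.006,0,0,-1],[-1,0,0,-0.006,0,0,-1],[-1,0,0,-0.006,0,0,-1],[-1,0,0,-0.006,0,0,-1],[-1,0,0,-0.006,0,0,-1]]'
python3 -m handwheel '[[-1,0,0,-0.006,0,0,-1],[-1,0,0,-0.006,0,0,-1],[-1,0,0,-0.006,0,0,-1],[-1,0,0,-0.006,0,0,-0.8],[-1,0,0,0,0,0,0]]'
python3 -c "
from h import *
o=get_obs();print(o['moment'],o['force'],o['orientation'],o['joint_pos'])"
```

```text
clock: 8.9
tool_pos: [0.4616, -0.1254, 0.3222]
orientation: [180.0, 0.0, -37.2]
force: [-0.9, -0.9, 0.8]
opening: 0.0171
gripper_force: 30.0
clock: 9.52
tool_pos: [0.4616, -0.1255, 0.3228]
orientation: [180.0, 0.0, -14.6]
force: [-2.9, -0.8, 0.8]
opening: 0.0173
gripper_force: 30.0
[-0.41109194  0.71924641  0.01618319] [-2.85378899 -0.80678595  0.83675428] [ 1.79977402e+02  3.89685205e-02 -1.46488190e+01] [ 8.43069564e+00  6.15720447e+00 -3.01061888e+01  6.83393948e-03
 -5.37813151e+01  6.69164529e+01]
```

```bash
python3 -m handwheel '[[0,0,0,0,0,0,0],[0,0,0,0,0,0,0],[0,0,0,0,0,0,0],[0,0,0,0,0,0,0]]'
python3 -m handwheel '[[0,0,0,-0.5,0,0,0],[0,0,0,-0.8,0,0,0],[0,0,0,-0.8,0,0,0],[0,0,0,-0.5,0,0,0],[-1,0,0,0,0,0,0]]'
python3 -m handwheel '[[-1,0,0,0,0,0,0],[-1,0,0,0,0,0,0],[-1,0,0,0,0,0,0],[-1,0,0,0,0,0,0],[-1,0,0,0,0,0,0]]'
python3 - <<'E'
from h import *
a=snapshot("scene");units([.4622,-.1252,.36])
i=cv2.cvtColor(np.ascontiguousarray(a["color"][140:220,210:310]),cv2.COLOR_RGB2BGR);cv2.imwrite("pics/c5.png",cv2.resize(i,None,fx=7,fy=7,interpolation=cv2.INTER_CUBIC))
E
```

```text
clock: 10.02
tool_pos: [0.4619, -0.1253, 0.3229]
orientation: [-180.0, -0.0, -14.6]
force: [0.3, 0.1, 0.1]
opening: 0.0431
gripper_force: 0.0
clock: 10.65
tool_pos: [0.462, -0.1254, 0.389]
orientation: [-180.0, -0.1, -14.6]
force: [-0.2, 0.8, -0.6]
opening: 0.0379
gripper_force: 0.0
clock: 11.28
tool_pos: [0.4618, -0.1254, 0.3878]
orientation: [180.0, 0.0, -14.6]
force: [1.0, -0.3, -0.1]
opening: 0.0004
gripper_force: 0.0
11.325 [ 0.4618 -0.1254  0.3878] [180.    0.  -14.6] [  8.4   2.5 -24.7   0.  -62.8  66.9] units [ 0.012 -0.01   1.113]
```

View pics/c5.png

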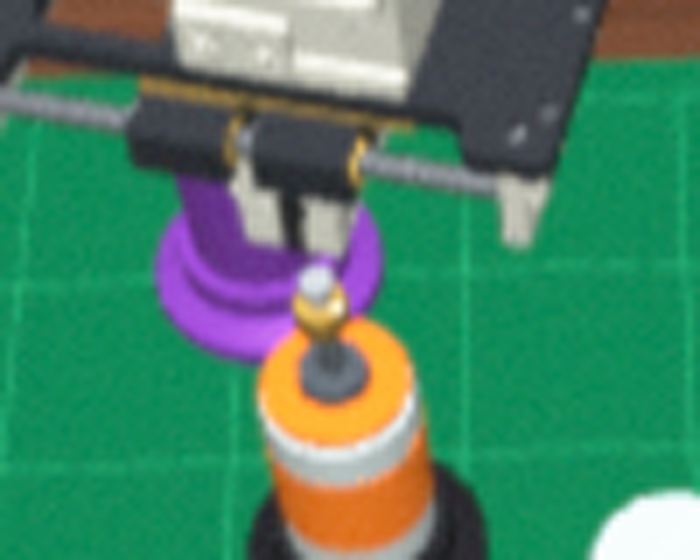

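The pads are shut directly above the tip, at about (292,250) against the tip at (316,280), and the nut looks intact. Pressing slowly.

```bash
python3 -m handwheel '[[-1,0,0,0.5,0,0,0],[-1,0,0,0.4,0,0,0],[-1,0,0,0.2,0,0,0],[-1,0,0,0.08,0,0,0],[-1,0,0,0,0,0,0]]'
python3 -m handwheel '[[-1,0,0,0.06,0,0,0],[-1,0,0,0.06,0,0,0],[-1,0,0,0,0,0,0]]'
```

```text
clock: 11.95
tool_pos: [0.4617, -0.1254, 0.3584]
orientation: [180.0, 0.0, -14.6]
force: [-1.8, -0.3, 1.3]
opening: 0.0002
gripper_force: 1.1
clock: 12.32
tool_pos: [0.4619, -0.1254, 0.3556]
orientation: [180.0, -0.0, -14.6]
force: [-2.8, -0.0, 3.9]
opening: 0.0001
gripper_force: 2.0
```

The force follows the spring: 3.9 N is about 3.3 mm of press. Pressing on to the bottom.

```bash
python3 -m handwheel '[[-1,0,0,0.06,0,0,0],[-1,0,0,0.06,0,0,0],[-1,0,0,0.02,0,0,0],[-1,0,0,0,0,0,0]]'
```

```text
clock: 12.82
tool_pos: [0.4619, -0.1254, 0.3531]
orientation: [180.0, -0.1, -14.6]
force: [-6.8, 1.6, 15.0]
opening: 0.0006
gripper_force: 7.7
```

At 15 N the tip is on its stop. Holding there, then retreating.

```bash
python3 -m handwheel '[[-1,0,0,0,0,0,0],[-1,0,0,0,0,0,0],[-1,0,0,0,0,0,0],[-1,0,0,0,0,0,0],[-1,0,0,0,0,0,0]]'
python3 -m handwheel '[[-1,0,0,0,0,0,0],[-1,0,0,0,0,0,0],[-1,0,0,0,0,0,0],[-1,0,0,0,0,0,0]]'
python3 -m handwheel '[[-1,0,0,-0.2,0,0,0],[-1,0,0,-0.5,0,0,0],[-1,0,0,-1,0,0,0],[-1,0,0,-1,0,0,0],[-1,0,0,-0.5,0,0,0]]'
python3 -m handwheel '[[-1,0,0,0,0,0,0],[-1,0,0,0,0,0,0]]'
python3 - <<'E'
from h import *
a=snapshot("scene")
i=cv2.cvtColor(np.ascontiguousarray(a["color"][140:220,210:310]),cv2.COLOR_RGB2BGR);cv2.imwrite("pics/c6.png",cv2.resize(i,None,fx=7,fy=7,interpolation=cv2.INTER_CUBIC))
E
```

```text
clock: 13.45
tool_pos: [0.4619, -0.1254, 0.3531]
orientation: [180.0, -0.1, -14.6]
force: [-6.7, 2.5, 16.4]
opening: 0.0002
gripper_force: 7.7
clock: 13.95
tool_pos: [0.4619, -0.1254, 0.3531]
orientation: [180.0, -0.1, -14.6]
force: [-6.2, 0.5, 16.6]
opening: 0.0002
gripper_force: 7.7
clock: 14.58
tool_pos: [0.4621, -0.1253, 0.4333]
orientation: [-179.9, -0.1, -14.6]
force: [0.7, 0.0, -0.2]
opening: 0.0004
gripper_force: 0.0
clock: 14.82
tool_pos: [0.4616, -0.1253, 0.4309]
orientation: [180.0, 0.1, -14.6]
force: [-1.1, 0.5, -1.1]
opening: 0.0001
gripper_force: 0.0
```

View pics/c6.png

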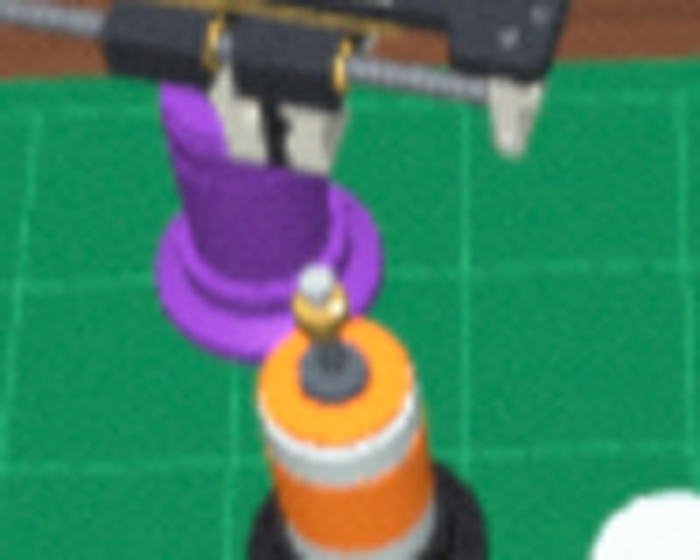

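The tip is back up at (316,280), as before the press, and the gripper is well clear. Handing in.

```bash
python3 -c "
from plant import *
print(close_job())"
```

```text
the job is handed in; nothing more can be done
None
```

I unscrewed the orange canister's nut about 77°, pressed its tip to the stop, held it for over a second and let it spring back up; I never touched the blue canister, and I handed the job in at about 15 s, though it returned no verdict.

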